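Fasten the instrument rack's wing screw with fingertip strokes

TASK

Fasten the clamp of the instrument rack before it goes into the ultrasonic cleaner: push the loose wing screw round clockwise, seen from above, with repeated strokes of the fingertips against its wings, until it is fully home against its stop. Only push the wings, do not pinch them between the fingers. Leave the rack standing where it is, neither lifted nor shoved along, and leave the other things on the bench alone.

Things in the scene. Friction and masses are not known exactly. Their poses are not given: they have to be found in the camera images.
- wing_screw (a joint): screw angle about its vertical axis, rad; grows as it turns clockwise seen from above (tightening). 6.28 = fully home, a hard stop, where the red wing points along the rack's +x; starts at 0.3 to 2.1, so less than a full turn is missing. Friction about 0.03 N m (some 1.5 N at a wing); it stays where it is left and does not rise or sink.
- screw_top (a point): top centre of the wing screw, on its axis, 68 mm above the bench; turns with it: x along the red wing, z up. Two flat upright wings, one red, one black, opposite each other, each 8 mm thick, reaching 36 mm from the axis and standing 38 to 68 mm above the bench, on a hub 22 mm across. Below them only the flat clamp bar: 26 mm wide, along the rack's y, top at 30 mm.
- red_tip (a point): upper outer end of the red wing, 36 mm from the axis, 68 mm above the bench
- rack: steel instrument rack, loose on the bench, 2.2 to 2.8 kg: base plate 140 (x) by 250 (y) by 8 mm, origin at the centre of its underside, straight below the screw's axis; z up. Four thin instruments lie along x under the clamp bar, below 24 mm. The carrying handle stands on its -x side.
- handle_mid (a point): middle of the carrying handle's top bar, round steel 9 mm thick, along the rack's y from -74 to 74 mm at rack x = -31 mm, 80 mm above the bench; rack axes. It leans in over the edge of the wings' circle: fingers reaching down to the wings must stay on its +x side and cannot circle the screw all the way round.
- drive_faces: the two flat wing faces that a push must press to turn the screw clockwise: the red wing's face on the screw's +y side and the black wing's face on its -y side (25 mm high, from 9 to 35 mm off the axis); its origin is on the axis 30 mm above the bench, its x axis along the red wing
- back_faces: the two opposite wing faces; tightening does not press them. Fingers pressing drive and back faces at once are pinching. Same origin as drive_faces
- bur_cup: steel cup, 40 mm across, 28 mm high, standing on the rack's base plate near its +y end; bystander, loose; origin at the centre of its underside
- amber_jar: amber jar with white cap, 48 mm across, 70 mm high, standing beside the rack; bystander, loose; origin at the centre of its underside
- brush: blue cleaning brush, 170 mm long, lying beyond the rack; bystander, loose; origin under its middle
- scaler: steel hand instrument, 180 mm long, 9 mm thick, lying beside the rack's -y end; bystander, loose; origin under the middle of its 120 mm handle
- gel_bottle: clear bottle, 60 mm across, 150 mm high; bystander, loose; origin at the centre of its underside
- wipes_tub: white and blue tub, 100 mm across, 180 mm high; bystander, loose; origin at the centre of its underside
- rinse_bowl: steel bowl, 120 mm across, 45 mm high; bystander, loose; origin at the centre of its underside

How it is judged:
By the outcome, as a careful person would: the job done as asked, in the order asked, and still so for the second after the job is handed in, with the robot touching nothing.
It also fails if it takes over 54 s, if anything falls off the work surface, if the arm or the gripper's body presses on something with over 40 N, if the wrist force passes 120 N, or if a joint passes its speed limit or range.

ROBOT

A 6-joint arm with a two-finger parallel gripper is mounted at the origin on the work surface. World frame = base frame: x ahead of the robot, y to its left, z up, the work surface at z = 0. Lengths are in mm, angles in rad, forces in N, time in s.
With the tool pointing down it reaches from about 250 to 725 mm from the base axis. Payload 4 kg.
Tool frame: the origin (TCP) lies midway between the tips of the shut fingers; the grasp point (between the pads) lies 19 mm behind it; x points along the fingers, z is the direction in which the jaws open and shut, and the axes are right-handed (so a half turn about x gives the same grasp; the last joint's range is limited). The gripper opens to 85 mm and grips with 20 to 120 N. Pads are 22 mm wide; open, the fingers measure 114 mm over their backs; the gripper's body (76 mm by 85 mm) begins 54 mm behind the grasp point. The pads swing forward as they close: fully open they stand 13 mm farther back than shut.
Start: joints at [1.343, 0.241, 0.005, 1.335, 0, 1.571], TCP at [112.916, 487.083, 231.306] pointing down, gripper open.
Joint ranges: [-2.72, 2.72], [-1.05, 1.87], [-1.09, 1.28], [-1.99, 2.15], [-1.42, 1.44], [-3.14, 3.14]. Speed limits (rad/s): [2.79, 2.79, 3.14, 3.14, 3.14, 3.14].

INTERFACE

Orientations are given as a unit quaternion [x, y, z, w].
In Python, from workcell import bot, eyes, job gives the robot as it stands.
- The arm moves only by the shell command python3 -m handwheel 'ROWS'. ROWS is a JSON object of lists of equal length, an entry for each row: "twist": the turn, a rotation vector about the tool's x, y, z in units of 6 degrees (1.0 is 6 degrees), a list of three; "delta_pos": the shift along the tool's x, y, z in m, a list of three; "gripper": the closure in counts, from 0 (fully open) to 255 (shut). In form: {"twist": [[rx, ry, rz], ...], "delta_pos": [[tx, ty, tz], ...], "gripper": [gripper, ...]}. A call has 1 to 8 rows; each row is the pose to reach, as a shift and turn from the pose commanded when the call began, along the tool's axes at that moment; what a row does not reach only later rows make up. A row lasts 1/12 s, in which the tool goes at most 41.7 mm and 7.16 degrees, less where a joint would pass 70% of its speed; a pose out of reach is approached as far as the arm can. A call with a gripper value outside its range is refused whole. The fingers move at their own pace and stop on an object; the grip force is fixed at half the most. Time passes only in rows, so rows that repeat a pose let the fingers close. It gives the time, the measured TCP pose, the force and the opening at its end, in the units of the state.
- bot.get_state(): the state, without advancing time (a new reading comes with each control period).
- eyes.capture(name): name is "side" or "top" or "wrist"; returns the picture (400x640x3 uint8, red, green, blue); there is no depth.
- eyes.calibration(name): a dict with "fx", "fy", "cx", "cy" (pixels), "k1" (the pictures are not rectified: a ray, as slopes to the right and down, at radius r is drawn at 1 + k1 r^2 times it, then the intrinsics apply), "extrinsics" (4x4, takes a point from camera to world coordinates); the wrist camera has in their place "T_tool_cam" (4x4, takes a point from camera to tool coordinates, whose origin is the TCP and whose axes are the tool frame's). Camera axes: x right, y down, z forward; pixel columns grow to the right and rows downward; lengths in mm; the calibration is good to about 2 mm. A picture is of the moment at which its call begins: read the wrist's pose just before it. calibration takes no time and is no camera call.
- job.close_job(): hands the job in, once; it reports no verdict.
The state is a dict: "time": time; "q": joint angles; "dq": joint speeds; "tau": joint torques, N m; "tool_pos": TCP position; "tcp_rot": TCP orientation; "force": force on the tool from outside, world axes, zero at the start; "ft_torque": the same for the moment, N m; "gripper_width": opening from 0.0 (shut) to 1.0 (fully open).
Only numpy, scipy, OpenCV 4.12 (cv2) and the standard library are available. Lean on these libraries where they do the work, as an engineer would, in place of code of your own. Each camera call takes 0.05 s, during which the arm holds its last target. There are 200 camera calls.

## Working session

There is one attempt and no reset: what is moved stays moved. The work goes in short steps, Python scripts to look and compute and a shell command to move; the robot and the scene stay as the last step left them, time stands still between calls to the robot, and variables do not carry over. Pictures are saved under pics/ and viewed, about 8 in all and at most 12, crops included, and the job is handed in when it is done.

```bash
mkdir -p pics; cat > h.py <<'E'
import numpy as np, cv2
from workcell import bot, eyes, job
from scipy.spatial.transform import Rotation as R
def pose(s=None):
    s=s or bot.get_state(); T=np.eye(4); T[:3,:3]=R.from_quat(s['tcp_rot']).as_matrix(); T[:3,3]=s['tool_pos']; return T
def cam(name,T=None):
    c=eyes.calibration(name)
    E=np.array(c['extrinsics']) if 'extrinsics' in c else (pose() if T is None else T)@np.array(c['T_tool_cam'])
    return c,E
def ray(name,uv,T=None):
    c,E=cam(name,T); K=np.array([[c['fx'],0,c['cx']],[0,c['fy'],c['cy']],[0,0,1.]])
    p=cv2.undistortPoints(np.array([[uv]],float),K,np.array([c['k1'],0,0,0.]))[0,0]
    return E[:3,3],E[:3,:3]@np.array([p[0],p[1],1])
def plane(name,uv,z,T=None):
    o,d=ray(name,uv,T); return o+d*(z-o[2])/d[2]
def shot(name,fn):
    im=eyes.capture(name); cv2.imwrite('pics/'+fn,im[:,:,::-1]); return im
E
python3 - <<'E'
from h import *
s=bot.get_state(); print(s); print(pose(s).round(3))
a=shot('top','top1.png');b=shot('wrist','w1.png');c=shot('side','s1.png')
cv2.imwrite('pics/m1.png',cv2.resize(np.vstack([np.hstack([a,b]),np.hstack([c,c*0])])[:,:,::-1],(800,500)))
for n in('top','side','wrist'): 
  c,E=cam(n); print(n,c['fx'],E.round(2).tolist())
E
```

```text
{'time': 0.0, 'q': array([ 1.34300509e+00,  2.41423324e-01,  3.71452472e-03,  1.33516915e+00,
       -3.07400367e-06,  1.57081882e+00]), 'dq': array([ 0.00073717,  0.00042374,  0.00119784, -0.00013395, -0.00068455,
        0.0009602 ]), 'tau': array([-1.19204939e-03, -3.72319508e+01,  2.52407902e+01,  1.71615294e-02,
       -8.23348319e-05, -8.63673932e-06]), 'tool_pos': array([112.7729961 , 486.47490731, 230.40406647]), 'tcp_rot': array([-0.44038797,  0.55416536,  0.43947047,  0.55301437]), 'force': array([1.07857325, 0.02482038, 0.68981177]), 'ft_torque': array([0.06617702, 0.00347787, 0.01645884]), 'gripper_width': 0.9993234743473972}
[[-0.00000e+00 -9.74000e-01  2.26000e-01  1.12773e+02]
 [-2.00000e-03  2.26000e-01  9.74000e-01  4.86475e+02]
 [-1.00000e+00 -0.00000e+00 -2.00000e-03  2.30404e+02]
 [ 0.00000e+00  0.00000e+00  0.00000e+00  1.00000e+00]]
top 503.6899319634964 [[-0.02, -0.99, 0.11, 460.33], [-1.0, 0.02, -0.02, 12.4], [0.02, -0.11, -0.99, 1437.2], [0.0, 0.0, 0.0, 1.0]]
side 436.9738883877137 [[0.95, -0.24, 0.21, 361.1], [-0.32, -0.67, 0.67, -776.14], [-0.02, -0.71, -0.71, 891.74], [0.0, 0.0, 0.0, 1.0]]
wrist 340.90548066543823 [[0.23, 0.93, 0.29, 40.61], [0.97, -0.22, -0.07, 504.45], [-0.0, 0.29, -0.96, 373.88], [0.0, 0.0, 0.0, 1.0]]
```

View pics/top1.png

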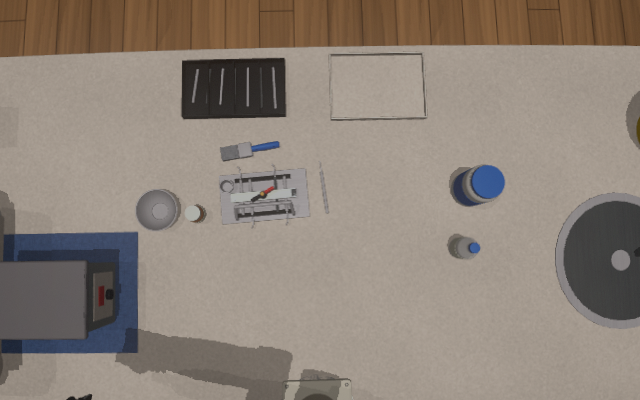

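View pics/m1.png

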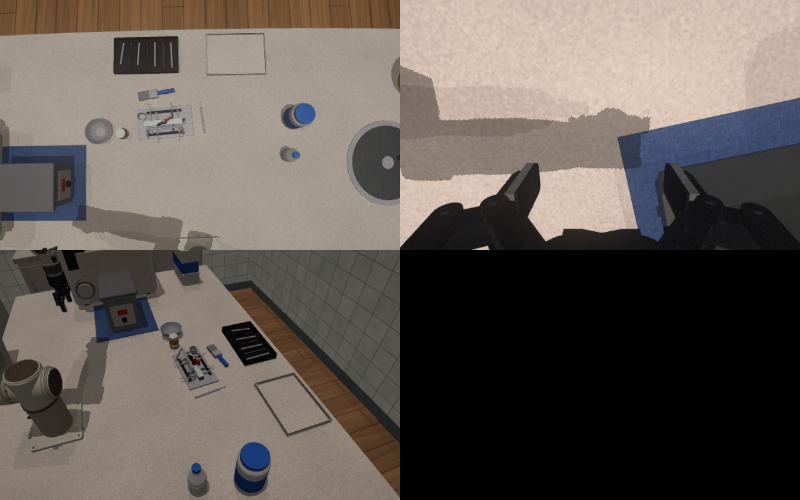

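The top view shows the rack at about (264,196), with the red wing near (266,190), the black wing near (257,196), the cup at (227,186), the jar at (193,213) and the brush at (250,150). Next I'll enlarge the top and side views and convert pixels to positions.

```bash
python3 - <<'E'
from h import *
a=cv2.imread('pics/top1.png');c=cv2.imread('pics/s1.png')
for n,im in(('top',a),('side',c)):
  hsv=cv2.cvtColor(im,cv2.COLOR_BGR2HSV)
  m=((hsv[...,0]<8)|(hsv[...,0]>172))&(hsv[...,1]>120)&(hsv[...,2]>60)
  N,l,st,ce=cv2.connectedComponentsWithStats(m.astype(np.uint8))
  print(n,[(st[i].tolist(),ce[i].round(1).tolist(),plane(n,ce[i],60).round(0).tolist()) for i in range(1,N) if st[i][4]>4])
for p in((220,174),(306,169),(310,216),(222,224)): print(p,plane('top',p,8).round(0))
for p in((193,213),): print(p,plane('top',p,70).round(0))
A=cv2.resize(a[130:240,180:340],(800,550),interpolation=cv2.INTER_CUBIC); cv2.imwrite('pics/c1.png',A)
E
```

```text
top [([264, 187, 10, 7, 32], [268.3, 189.7], [624.0, 117.0, 60.0]), ([98, 286, 6, 20, 97], [100.9, 295.5], [345.0, 578.0, 60.0])]
side [([312, 173, 8, 11, 36], [315.4, 176.9], [624.0, 118.0, 60.0])]
(220, 174) [679. 259.   8.]
(306, 169) [688.  12.   8.]
(310, 216) [552.   4.   8.]
(222, 224) [535. 254.   8.]
(193, 213) [564. 323.  70.]
```

View pics/c1.png

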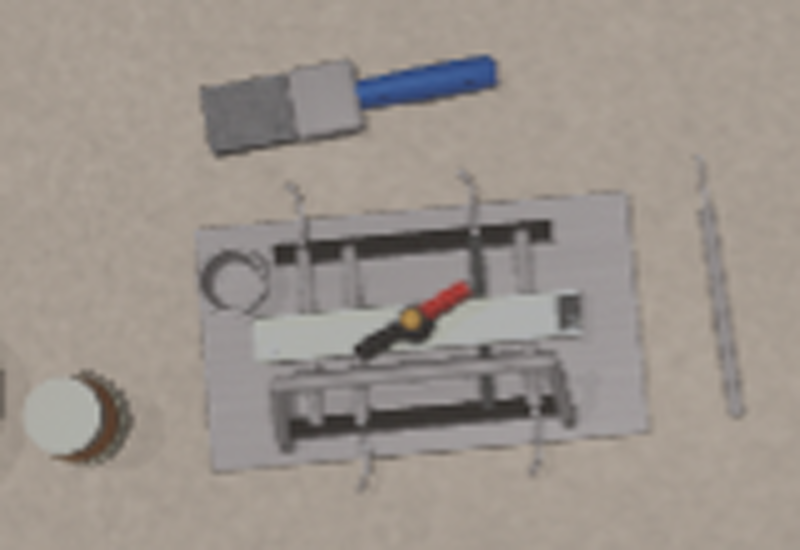

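The enlarged crop shows the screw axis at about top px (262.4,194), with the handle bar on the robot's side. That puts the axis near world (613,133), with rack +x roughly along world +x. The red wing heads about -60°, so the screw reads about 1.1 rad. I plan three fixed-orientation strokes on the +x side with the fingers shut: red, then black, then red to the stop.

```bash
python3 -m handwheel '{"twist":[[-1,0,0],[-2,0,0],[-2.7,0,0],[-2.7,0,0],[-2.7,0,0],[-2.7,0,0],[-2.7,0,0],[-2.7,0,0]],"delta_pos":[[0,-0.567,-0.231],[0,-0.567,-0.231],[0,-0.567,-0.231],[0,-0.567,-0.231],[0,-0.567,-0.231],[0,-0.567,-0.231],[0,-0.567,-0.231],[0,-0.567,-0.231]],"gripper":[255,255,255,255,255,255,255,255]}'
python3 -c "
from h import *
T=pose();print(T.round(3),bot.get_state()['q']);print((T[:3,:3].T@(np.array([613,133,230])-T[:3,3])).round(0))"
```

```text
time: 0.82
tool_pos: [385.2, 294.1, 231.2]
tcp_rot: [-0.513, 0.486, 0.514, 0.486]
force: [-0.1, 2.1, 0.6]
gripper_width: -0.003
[[-0.00000e+00 -9.98000e-01 -5.50000e-02  3.85246e+02]
 [-0.00000e+00 -5.50000e-02  9.98000e-01  2.94106e+02]
 [-1.00000e+00  0.00000e+00 -0.00000e+00  2.31184e+02]
 [ 0.00000e+00  0.00000e+00  0.00000e+00  1.00000e+00]] [ 6.51951019e-01  2.10516375e-01 -3.40900514e-02  1.32641400e+00
  1.39185825e-04  5.96968023e-01]
[   1. -219. -173.]
```

```bash
python3 -m handwheel '{"twist":[[0,0,0],[0,0,0],[0,0,0],[0,0,0],[0,0,0],[0,0,0],[0,0,0],[0,0,0]],"delta_pos":[[0.03,-0.219,-0.173],[0.03,-0.219,-0.173],[0.03,-0.219,-0.173],[0.03,-0.219,-0.173],[0.03,-0.219,-0.173],[0.03,-0.219,-0.173],[0.03,-0.219,-0.173],[0.03,-0.219,-0.173]],"gripper":[255,255,255,255,255,255,255,255]}'
python3 -c "
from h import *
T=pose();np.save('T2.npy',T);print(T.round(3));print((T[:3,:3].T@(np.array([613,133,200])-T[:3,3])).round(0))
shot('wrist','w2.png')"
```

```text
time: 1.48
tool_pos: [615.8, 130.4, 198.5]
tcp_rot: [0.512, -0.488, -0.512, -0.487]
force: [-0.9, 0.3, -0.1]
gripper_width: -0.004
[[-1.00000e-03 -9.99000e-01 -4.90000e-02  6.15783e+02]
 [-2.00000e-03 -4.90000e-02  9.99000e-01  1.30431e+02]
 [-1.00000e+00  1.00000e-03 -2.00000e-03  1.98475e+02]
 [ 0.00000e+00  0.00000e+00  0.00000e+00  1.00000e+00]]
[-2.  3.  3.]
```

View pics/w2.png

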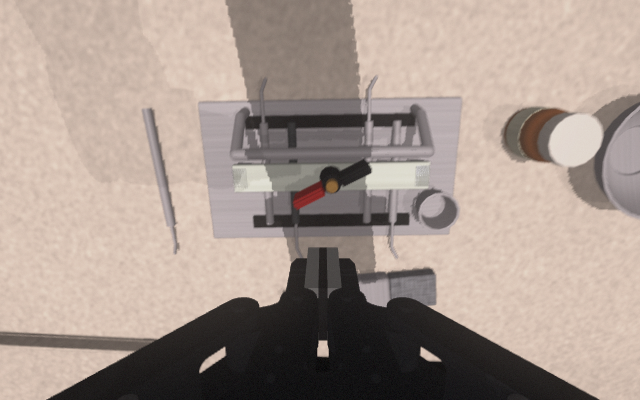

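The wrist view shows the gold screw cap at (333,184), the red wing's tip near (296,203) and the black tip near (369,168). The handle bar lies along row 153, and the base plate corners are (200,103), (461,98), (449,234) and (213,238). The shut fingertips appear at columns 306 to 340.

```bash
python3 - <<'E'
from h import *
T=np.load('T2.npy')
im=cv2.imread('pics/w2.png');hsv=cv2.cvtColor(im,cv2.COLOR_BGR2HSV)
m=(((hsv[...,0]<8)|(hsv[...,0]>172))&(hsv[...,1]>120)&(hsv[...,2]>50)).astype(np.uint8)
m[:,:280]=0;m[:,345:]=0;m[225:]=0
ys,xs=np.nonzero(m);print(xs.min(),xs.max(),ys.min(),ys.max(),len(xs))
W=lambda p,z:plane('wrist',p,z,T)
c=W((333,184),68);print('screw',c.round(1))
for z in(68,55): 
  P=np.array([W((x,y),z)[:2] for x,y in zip(xs,ys)]); v=cv2.fitLine(P.astype(np.float32),2,0,.01,.01).ravel();print(z,'redcentroid',P.mean(0).round(1),'dir',np.degrees(np.arctan2(v[1],v[0])).round(1),'hd',np.degrees(np.arctan2(*(P.mean(0)-c[:2])[::-1])).round(1))
C=[W(p,8) for p in((200,103),(461,98),(449,234),(213,238))]
print('corners',np.round(C,0).tolist(),'mean',np.mean(C,0).round(1))
for a,b in((0,1),(3,2)): d=C[b]-C[a];print('yaw',np.degrees(np.arctan2(-d[0],d[1])).round(1))
h=[W((240,155),80),W((425,153),80)];print('handle',np.round(h,0).tolist())
# tool offsets, tip width
c2,E=cam('wrist',T);p=np.linalg.inv(E)@np.r_[T[:3,3],1];print('TCP px',c2['cx']+c2['fx']*p[0]/p[2],c2['cy']+c2['fy']*p[1]/p[2],'mm/px',p[2]/c2['fx'])
E
```

```text
293 324 181 209 476
screw [610.9 139.1  68. ]
68 redcentroid [621.4 119.1] dir -54.9 hd -62.2
55 redcentroid [625.2 118.7] dir -54.9 hd -55.0
corners [[553.0, 12.0, 8.0], [537.0, 257.0, 8.0], [674.0, 267.0, 8.0], [691.0, 18.0, 8.0]] mean [614.  138.4   8. ]
yaw 3.8
yaw 3.9
handle [[588.0, 66.0, 80.0], [580.0, 208.0, 80.0]]
TCP px 321.46190254804014 262.42818748127485 mm/px 0.46566442869536845
```

Axis ≈ (613.5,138.5), rack yaw 3.85°, red at about -60° in rack axes. I'll write a path helper that prints tool-axis shifts.

```bash
cat > plan.py <<'E'
from h import *
import sys
S=np.array([613.5,138.5]);Y=np.radians(3.85);HX,HY,RC=11,9,24
def centre(phi,rc=RC):
    f=np.radians(phi);u=np.array([np.cos(f),np.sin(f)]);m=np.array([np.sin(f),-np.cos(f)])
    c=rc*u-(4+HX*abs(m[0])+HY*abs(m[1]))*m
    return S+np.array([[np.cos(Y),-np.sin(Y)],[np.sin(Y),np.cos(Y)]])@c
def rows(spec):  # phi,z pairs
    s=bot.get_state();T=pose(s);print('t',round(s['time'],2),'F',s['force'].round(1),'tcp',T[:3,3].round(1),'yaw err',np.degrees(np.arctan2(-T[1,1],-T[0,1])).round(1))
    for phi,z in spec:
        print(phi,z,(T[:3,:3].T@(np.r_[centre(phi),z]-T[:3,3])/1000).round(4).tolist())
rows(eval(sys.argv[1]))
E
python3 plan.py '[(-35,100),(-35,48)]'
```

```text
t 1.53 F [-0.2  0.3 -1.1] tcp [613.6 132.4 199. ] yaw err 2.9
-35 100 [0.0989, -0.0303, 0.0073]
-35 48 [0.1509, -0.0304, 0.0074]
```

```bash
python3 -m handwheel '{"twist":[[0,0,0],[0,0,0],[0,0,0],[0,0,0],[0,0,0],[0,0,0],[0,0,0],[0,0,0]],"delta_pos":[[0.03,-0.030,0.007],[0.06,-0.030,0.007],[0.09,-0.030,0.007],[0.11,-0.030,0.007],[0.13,-0.030,0.007],[0.15,-0.030,0.007],[0.15,-0.030,0.007],[0.15,-0.030,0.007]],"gripper":[255,255,255,255,255,255,255,255]}'
python3 plan.py '[(-35,48),(-45,48),(-55,48),(-62,48),(-70,48),(-78,48),(-86,48),(-94,48)]'
python3 -c "
from h import *
w=shot('wrist','w3.png');s=shot('side','s3.png')
cv2.imwrite('pics/m3.png',np.hstack([w[60:360,120:520],cv2.resize(s[120:240,240:400],(400,300))])[:,:,::-1])"
```

```text
time: 2.2
tool_pos: [639.7, 144.3, 50.3]
tcp_rot: [-0.513, 0.487, 0.515, 0.485]
force: [-0.0, -0.2, 0.3]
gripper_width: -0.005
t 2.2 F [-0.  -0.2  0.3] tcp [639.7 144.3  50.3] yaw err 3.2
-35 48 [0.0023, -0.0033, -0.0033]
-45 48 [0.0023, -0.0033, -0.0082]
-55 48 [0.0023, -0.0022, -0.0133]
-62 48 [0.0023, -0.0007, -0.0168]
-70 48 [0.0023, 0.0018, -0.0207]
-78 48 [0.0023, 0.005, -0.0241]
-86 48 [0.0024, 0.009, -0.027]
-94 48 [0.0024, 0.0123, -0.0292]
```

View pics/m3.png

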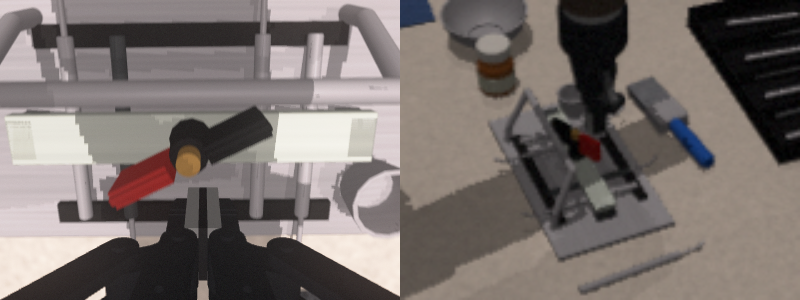

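The fingers are down on the drive side of the red wing. In the crop the red wing spans (110-175,155-205) and the fingertips are at about (205,195). Nothing is touching yet, so I'll start stroke 1.

```bash
python3 -m handwheel '{"twist":[[0,0,0],[0,0,0],[0,0,0],[0,0,0],[0,0,0],[0,0,0],[0,0,0],[0,0,0]],"delta_pos":[[0.002,-0.003,-0.003],[0.002,-0.003,-0.008],[0.002,-0.002,-0.013],[0.002,-0.001,-0.017],[0.002,0.002,-0.021],[0.002,0.005,-0.024],[0.002,0.009,-0.027],[0.002,0.012,-0.029]],"gripper":[255,255,255,255,255,255,255,255]}'
python3 plan.py '[(-94,48),(-102,48),(-110,48),(-118,48),(-125,48),(-132,48),(-138,48),(-143,48)]'
```

```text
time: 2.97
tool_pos: [631.2, 113.7, 49.5]
tcp_rot: [0.514, -0.486, -0.513, -0.486]
force: [1.1, 1.3, -0.2]
gripper_width: 0.003
t 2.97 F [ 1.1  1.3 -0.2] tcp [631.2 113.7  49.5] yaw err 3.1
-94 48 [0.0015, 0.0021, 0.0009]
-102 48 [0.0015, 0.0047, -0.001]
-110 48 [0.0015, 0.0078, -0.0027]
-118 48 [0.0015, 0.0113, -0.0038]
-125 48 [0.0015, 0.0148, -0.0043]
-132 48 [0.0015, 0.0184, -0.0043]
-138 48 [0.0015, 0.0217, -0.0038]
-143 48 [0.0015, 0.0244, -0.003]
```

```bash
python3 -m handwheel '{"twist":[[0,0,0],[0,0,0],[0,0,0],[0,0,0],[0,0,0],[0,0,0],[0,0,0],[0,0,0]],"delta_pos":[[0.001,0.005,-0.001],[0.001,0.008,-0.003],[0.001,0.011,-0.004],[0.001,0.015,-0.004],[0.001,0.018,-0.004],[0.001,0.022,-0.004],[0.001,0.025,-0.003],[0.001,0.025,-0.003]],"gripper":[255,255,255,255,255,255,255,255]}'
python3 plan.py '[(-143,48),(-115,48),(-115,95),(62,95),(62,48)]'
python3 -c "
from h import *
w=shot('wrist','w4.png')"
```

```text
time: 3.63
tool_pos: [605.4, 109.6, 48.2]
tcp_rot: [-0.513, 0.487, 0.514, 0.486]
force: [0.6, -0.3, -0.6]
gripper_width: -0.0
t 3.63 F [ 0.6 -0.3 -0.6] tcp [605.4 109.6  48.2] yaw err 3.2
-143 48 [0.0002, -0.0016, -0.0004]
-115 48 [0.0001, -0.016, -0.0008]
-115 95 [-0.0469, -0.0159, -0.0008]
62 95 [-0.0469, -0.0047, 0.0579]
62 48 [0.0001, -0.0047, 0.058]
```

View pics/w4.png

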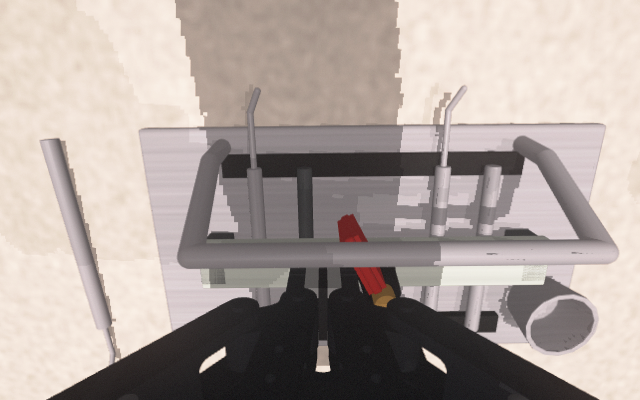

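The red wing now runs under the handle, with its tip at (348,218) and the gold cap at (384,298). I'll compute its heading.

```bash
python3 - <<'E'
from h import *
t=plane('wrist',(348,216),68)[:2];c=plane('wrist',(384,299),70)[:2];d=t-c;print(t,c,np.hypot(*d),np.degrees(np.arctan2(d[1],d[0]))-3.85)
E
```

```text
[575.04022659 118.19932766] [609.45986495 135.49307239] 38.51993134995799 -157.17329422470837
```

```bash
python3 -m handwheel '{"twist":[[0,0,0],[0,0,0],[0,0,0],[0,0,0],[0,0,0],[0,0,0],[0,0,0],[0,0,0]],"delta_pos":[[0,-0.005,-0.002],[0,-0.010,-0.002],[0,-0.014,-0.002],[-0.020,-0.014,-0.002],[-0.047,-0.014,-0.002],[-0.047,-0.012,0.025],[-0.047,-0.005,0.058],[-0.047,-0.005,0.058]],"gripper":[255,255,255,255,255,255,255,255]}'
python3 plan.py '[(55,95),(55,48),(48,48)]'
python3 -c "
from h import *
w=shot('wrist','w5.png')"
```

```text
time: 4.35
tool_pos: [607.9, 173.0, 95.9]
tcp_rot: [-0.514, 0.484, 0.516, 0.486]
force: [-0.4, -0.7, -0.4]
gripper_width: -0.002
t 4.35 F [-0.4 -0.7 -0.4] tcp [607.9 173.   95.9] yaw err 3.4
55 95 [0.0009, -0.0021, -0.0047]
55 48 [0.0479, -0.0021, -0.0049]
48 48 [0.0479, -0.0058, -0.0049]
```

View pics/w5.png

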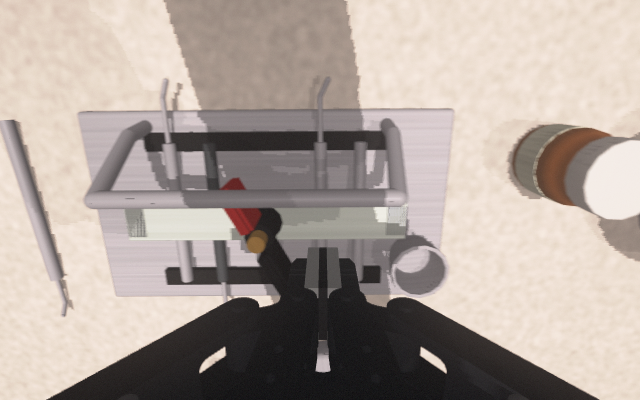

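The red wing's tip is at (229,184) and the cap at (257,242), so red heads about -153° and black about +27°, beyond my target of -143°. The fingers, at the 60° position, are well clear, so I'll descend and begin stroke 2.

```bash
python3 -m handwheel '{"twist":[[0,0,0],[0,0,0],[0,0,0],[0,0,0],[0,0,0],[0,0,0]],"delta_pos":[[0.015,-0.002,-0.003],[0.030,-0.002,-0.003],[0.040,-0.002,-0.003],[0.048,-0.002,-0.004],[0.048,-0.002,-0.004],[0.048,-0.002,-0.004]],"gripper":[255,255,255,255,255,255]}'
python3 plan.py '[(50,48),(40,48),(30,48),(22,48),(14,48),(6,48),(-2,48),(-10,48)]'
```

```text
time: 4.9
tool_pos: [610.4, 163.4, 46.7]
tcp_rot: [-0.513, 0.487, 0.514, 0.486]
force: [0.3, -0.2, 0.5]
gripper_width: 0.003
t 4.9 F [ 0.3 -0.2  0.5] tcp [610.4 163.4  46.7] yaw err 3.1
50 48 [-0.0013, -0.0029, 0.0051]
40 48 [-0.0013, -0.0082, 0.0043]
30 48 [-0.0013, -0.0136, 0.0021]
22 48 [-0.0013, -0.0176, -0.0006]
14 48 [-0.0013, -0.0211, -0.004]
6 48 [-0.0014, -0.024, -0.0082]
-2 48 [-0.0014, -0.0261, -0.0122]
-10 48 [-0.0014, -0.0279, -0.0143]
```

```bash
python3 -m handwheel '{"twist":[[0,0,0],[0,0,0],[0,0,0],[0,0,0],[0,0,0],[0,0,0],[0,0,0],[0,0,0]],"delta_pos":[[-0.001,-0.004,0.004],[-0.001,-0.008,0.004],[-0.001,-0.013,0.002],[-0.001,-0.017,0],[-0.001,-0.021,-0.004],[-0.001,-0.024,-0.008],[-0.001,-0.026,-0.012],[-0.001,-0.028,-0.014]],"gripper":[255,255,255,255,255,255,255,255]}'
python3 plan.py '[(-10,48),(-20,48),(-30,48),(-40,48),(-50,48),(-60,48),(-70,48),(-80,48),(-88,48)]'
```

```text
time: 5.57
tool_pos: [639.5, 151.0, 48.1]
tcp_rot: [-0.513, 0.486, 0.514, 0.486]
force: [-0.9, 1.6, -0.5]
gripper_width: 0.002
t 5.57 F [-0.9  1.6 -0.5] tcp [639.5 151.   48.1] yaw err 3.1
-10 48 [0.0001, 0.0005, -0.0004]
-20 48 [0.0001, -0.0014, -0.0037]
-30 48 [0.0001, -0.0028, -0.0077]
-40 48 [0.0001, -0.0033, -0.0124]
-50 48 [0.0001, -0.0029, -0.0174]
-60 48 [0.0001, -0.0012, -0.0225]
-70 48 [0.0001, 0.0018, -0.0274]
-80 48 [0.0001, 0.006, -0.0316]
-88 48 [0.0001, 0.0102, -0.0343]
```

```bash
python3 -m handwheel '{"twist":[[0,0,0],[0,0,0],[0,0,0],[0,0,0],[0,0,0],[0,0,0],[0,0,0],[0,0,0]],"delta_pos":[[0,-0.001,-0.004],[0,-0.003,-0.008],[0,-0.003,-0.012],[0,-0.003,-0.017],[0,-0.001,-0.022],[0,0.002,-0.027],[0,0.006,-0.032],[0,0.010,-0.034]],"gripper":[255,255,255,255,255,255,255,255]}'
python3 plan.py '[(-88,48),(-95,48),(-102,48),(-110,48),(-118,48),(-125,48),(-132,48),(-138,48)]'
```

```text
time: 6.23
tool_pos: [631.2, 115.9, 48.5]
tcp_rot: [0.514, -0.486, -0.513, -0.486]
force: [0.4, 1.3, -0.9]
gripper_width: 0.003
t 6.23 F [ 0.4  1.3 -0.9] tcp [631.2 115.9  48.5] yaw err 3.1
-88 48 [0.0005, -0.0, 0.0003]
-95 48 [0.0005, 0.0025, -0.0016]
-102 48 [0.0005, 0.0048, -0.0033]
-110 48 [0.0005, 0.0079, -0.0049]
-118 48 [0.0005, 0.0115, -0.006]
-125 48 [0.0005, 0.0149, -0.0065]
-132 48 [0.0005, 0.0186, -0.0065]
-138 48 [0.0005, 0.0218, -0.006]
```

```bash
python3 -m handwheel '{"twist":[[0,0,0],[0,0,0],[0,0,0],[0,0,0],[0,0,0],[0,0,0],[0,0,0],[0,0,0]],"delta_pos":[[0,0.003,-0.002],[0,0.005,-0.003],[0,0.008,-0.005],[0,0.012,-0.006],[0,0.015,-0.0065],[0,0.018,-0.0065],[0,0.021,-0.006],[0,0.021,-0.006]],"gripper":[255,255,255,255,255,255,255,255]}'
python3 plan.py '[(-115,48),(-115,95),(60,95)]'
```

```text
time: 6.9
tool_pos: [609.8, 109.7, 48.3]
tcp_rot: [-0.513, 0.486, 0.514, 0.486]
force: [1.2, 0.1, 1.1]
gripper_width: 0.002
t 6.9 F [1.2 0.1 1.1] tcp [609.8 109.7  48.3] yaw err 3.2
-115 48 [0.0003, -0.0117, -0.0006]
-115 95 [-0.0467, -0.0116, -0.0006]
60 95 [-0.0467, -0.0013, 0.0583]
```

```bash
python3 -m handwheel '{"twist":[[0,0,0],[0,0,0],[0,0,0],[0,0,0],[0,0,0],[0,0,0],[0,0,0],[0,0,0]],"delta_pos":[[0,-0.005,-0.002],[0,-0.010,-0.002],[0,-0.012,-0.002],[-0.020,-0.012,-0.002],[-0.047,-0.012,-0.002],[-0.047,-0.006,0.030],[-0.047,-0.001,0.058],[-0.047,-0.001,0.058]],"gripper":[255,255,255,255,255,255,255,255]}'
python3 plan.py '[(55,95),(55,48),(48,48)]'
python3 -c "
from h import *
w=shot('wrist','w6.png')"
```

```text
time: 7.57
tool_pos: [607.7, 172.5, 95.7]
tcp_rot: [-0.514, 0.484, 0.515, 0.486]
force: [0.6, -0.0, -0.4]
gripper_width: -0.002
t 7.57 F [ 0.6 -0.  -0.4] tcp [607.7 172.5  95.7] yaw err 3.4
55 95 [0.0007, -0.0024, -0.0042]
55 48 [0.0477, -0.0024, -0.0044]
48 48 [0.0477, -0.0061, -0.0044]
```

View pics/w6.png

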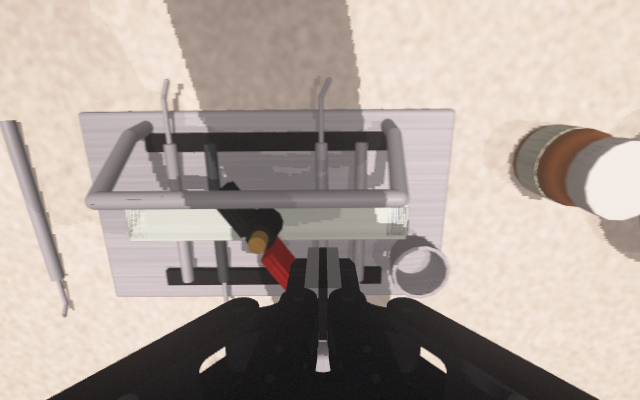

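The rack is unmoved (corners at the same pixels). Red now shows on the near side at about +33°, with black under the handle. For the last stroke I'll go slowly near the stop.

```bash
python3 -m handwheel '{"twist":[[0,0,0],[0,0,0],[0,0,0],[0,0,0],[0,0,0],[0,0,0]],"delta_pos":[[0.015,-0.002,-0.003],[0.030,-0.002,-0.003],[0.040,-0.002,-0.003],[0.048,-0.002,-0.004],[0.048,-0.002,-0.004],[0.048,-0.002,-0.004]],"gripper":[255,255,255,255,255,255]}'
python3 plan.py '[(50,48),(40,48),(35,48),(30,48),(25,48),(20,48),(15,48)]'
```

```text
time: 8.12
tool_pos: [610.3, 163.4, 46.7]
tcp_rot: [-0.513, 0.487, 0.514, 0.486]
force: [-1.1, -0.2, -0.4]
gripper_width: 0.001
t 8.12 F [-1.1 -0.2 -0.4] tcp [610.3 163.4  46.7] yaw err 3.1
50 48 [-0.0013, -0.0029, 0.0051]
40 48 [-0.0014, -0.0083, 0.0042]
35 48 [-0.0014, -0.011, 0.0033]
30 48 [-0.0014, -0.0136, 0.0021]
25 48 [-0.0014, -0.0162, 0.0005]
20 48 [-0.0014, -0.0185, -0.0014]
15 48 [-0.0014, -0.0207, -0.0036]
```

```bash
python3 -m handwheel '{"twist":[[0,0,0],[0,0,0],[0,0,0],[0,0,0],[0,0,0],[0,0,0],[0,0,0],[0,0,0]],"delta_pos":[[-0.001,-0.003,0.004],[-0.001,-0.008,0.004],[-0.001,-0.011,0.003],[-0.001,-0.014,0.002],[-0.001,-0.016,0.0005],[-0.001,-0.0185,-0.0015],[-0.001,-0.0195,-0.0025],[-0.001,-0.0195,-0.0025]],"gripper":[255,255,255,255,255,255,255,255]}'
python3 plan.py '[(18,48),(15,48),(12,48),(9,48),(6,48),(3,48),(0,48)]'
python3 -c "
from h import *
w=shot('wrist','w7.png')
t=0"
```

```text
time: 8.78
tool_pos: [630.6, 162.2, 48.3]
tcp_rot: [0.513, -0.486, -0.513, -0.486]
force: [0.1, 0.6, 0.6]
gripper_width: -0.001
t 8.78 F [0.1 0.6 0.6] tcp [630.6 162.2  48.3] yaw err 3.1
18 48 [0.0003, 0.0007, 0.0001]
15 48 [0.0003, -0.0006, -0.0013]
12 48 [0.0003, -0.0018, -0.0027]
9 48 [0.0003, -0.0029, -0.0043]
6 48 [0.0003, -0.0039, -0.0059]
3 48 [0.0003, -0.0047, -0.0076]
0 48 [0.0003, -0.0055, -0.0094]
```

View pics/w7.png

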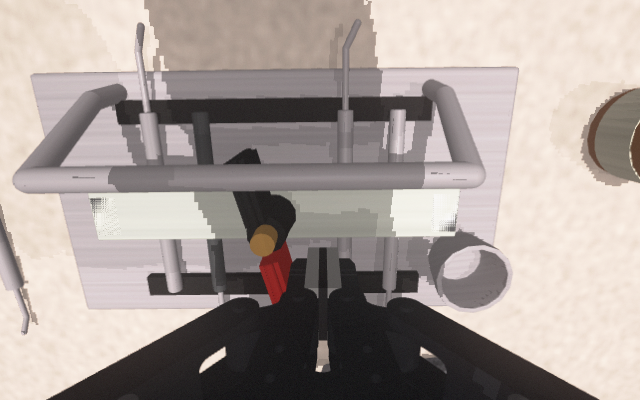

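Red is still short of the stop: its outer end is at (278,302), the cap is at (263,240) and the black tip is at (241,157). I'll continue in small steps and read the force.

```bash
python3 -m handwheel '{"twist":[[0,0,0],[0,0,0],[0,0,0],[0,0,0],[0,0,0]],"delta_pos":[[0,-0.001,-0.001],[0,-0.002,-0.003],[0,-0.003,-0.0045],[0,-0.003,-0.0045],[0,-0.003,-0.0045]],"gripper":[255,255,255,255,255]}'
python3 - <<'E'
from h import *
for k in range(3): eyes.capture('top');print(bot.get_state()['force'].round(1))
T=pose();w=shot('wrist','w8.png')
hsv=cv2.cvtColor(w,cv2.COLOR_RGB2HSV);m=((hsv[...,0]<8)|(hsv[...,0]>172))&(hsv[...,1]>120)&(hsv[...,2]>50);m[:210]=0
ys,xs=np.nonzero(m);P=np.array([plane('wrist',(x,y),66,T)[:2] for x,y in zip(xs,ys)]);print(len(xs),P.mean(0),P.min(0),P.max(0),T[:3,3])
E
python3 plan.py '[(6,48),(3,48),(0,48)]'
```

```text
time: 9.25
tool_pos: [633.8, 157.9, 48.3]
tcp_rot: [0.514, -0.486, -0.513, -0.486]
force: [-0.4, -0.0, 0.5]
gripper_width: -0.005
[ 0.2 -0.3 -0.2]
[ 0.1 -0.2 -0.3]
[-0.5 -0.8  0.6]
1141 [629.26728844 140.14169955] [615.79678636 134.95629023] [645.39660626 145.97271392] [633.73709136 158.03745459  48.37772103]
t 9.45 F [0.4 0.5 0.4] tcp [633.7 158.1  48.4] yaw err 3.1
6 48 [0.0004, -0.0009, -0.0016]
3 48 [0.0004, -0.0018, -0.0034]
0 48 [0.0004, -0.0026, -0.0051]
```

```bash
python3 -m handwheel '{"twist":[[0,0,0],[0,0,0],[0,0,0],[0,0,0]],"delta_pos":[[0,-0.0005,-0.001],[0,-0.001,-0.002],[0,-0.0015,-0.003],[0,-0.0015,-0.003]],"gripper":[255,255,255,255]}'
python3 -m handwheel '{"twist":[[0,0,0],[0,0,0],[0,0,0]],"delta_pos":[[0,0,-0.001],[0,0,-0.0015],[0,0,-0.0015]],"gripper":[255,255,255]}'
```

```text
time: 9.78
tool_pos: [634.6, 156.0, 48.3]
tcp_rot: [-0.513, 0.486, 0.514, 0.486]
force: [-1.6, 3.4, 0.9]
gripper_width: -0.001
time: 10.03
tool_pos: [634.6, 155.9, 48.3]
tcp_rot: [-0.513, 0.485, 0.515, 0.486]
force: [-2.2, 6.0, 0.5]
gripper_width: -0.001
```

The tip stalled at y=156 and the force rose from 3.4 to 6 N, so this looks like the stop. I'll back off, lift and check the image.

```bash
python3 -m handwheel '{"twist":[[0,0,0],[0,0,0],[0,0,0],[0,0,0],[0,0,0],[0,0,0],[0,0,0],[0,0,0]],"delta_pos":[[0,0,0.005],[0,0.002,0.010],[0,0.004,0.014],[-0.020,0.006,0.016],[-0.047,0.010,0.016],[-0.047,0.027,0.016],[-0.047,0.027,0.016],[-0.047,0.027,0.016]],"gripper":[255,255,255,255,255,255,255,255]}'
python3 - <<'E'
from h import *
T=pose();w=shot('wrist','w9.png');print(T[:3,3].round(1),bot.get_state()['force'].round(1));np.save('T9.npy',T)
E
```

```text
time: 10.7
tool_pos: [607.1, 168.2, 95.5]
tcp_rot: [0.514, -0.486, -0.513, -0.486]
force: [0.3, 0.1, 0.1]
gripper_width: 0.002
[607.1 168.2  95.5] [-0.1 -0.1  0.8]
```

View pics/w9.png

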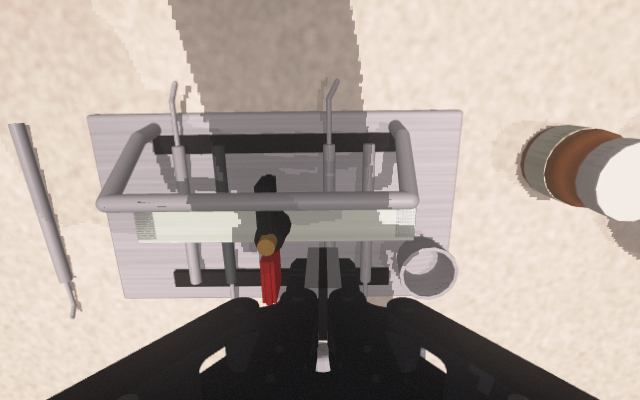

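The wings now lie along the rack's x: the black tip is at (265,177), the cap at (267,243) and the red end at (270,304). I'll check this numerically along with the rack pose.

```bash
python3 - <<'E'
from h import *
T=np.load('T9.npy');W=lambda p,z:plane('wrist',p,z,T)
for a,b,z in(((265,177),(270,304),67),((267,243),(270,304),68)):
  d=W(b,z)-W(a,z);print('heading',np.degrees(np.arctan2(d[1],d[0])),np.hypot(d[0],d[1]))
C=[W(p,8) for p in((89,117),(462,112),(453,295),(125,298))]
print(np.round(C,0)[:,:2].tolist(),np.mean(C,0).round(1))
for a,b in((0,1),(3,2)): d=C[b]-C[a];print('yaw',np.degrees(np.arctan2(-d[0],d[1])).round(1))
T5=pose()
E
```

```text
heading 2.4791798262482314 75.73465204861743
heading 2.949170162958755 38.43173248798474
[[555.0, 11.0], [538.0, 257.0], [675.0, 274.0], [692.0, 19.0]] [614.7 140.    8. ]
yaw 3.9
yaw 3.8
```

The wing heading is 2.5 to 2.9° against a rack yaw of 3.85°, which agrees within pixel error, so the screw is home. The rack hasn't moved. I'll retreat upwards, take one last look and hand in.

```bash
python3 -m handwheel '{"twist":[[0,0,0],[0,0,0],[0,0,0],[0,0,0],[0,0,0],[0,0,0],[0,0,0],[0,0,0]],"delta_pos":[[-0.04,0,0],[-0.08,0,0],[-0.11,0.02,0.0],[-0.11,0.06,0],[-0.11,0.10,0],[-0.11,0.14,0],[-0.11,0.15,0],[-0.11,0.15,0]],"gripper":[255,255,255,255,255,255,255,255]}'
python3 - <<'E'
from h import *
a=shot('top','top9.png');s=shot('side','s9.png')
cv2.imwrite('pics/m9.png',np.hstack([cv2.resize(a[130:240,180:340],(400,275),interpolation=2),cv2.resize(s[120:230,240:400],(400,275),interpolation=2)])[:,:,::-1])
E
```

```text
time: 11.42
tool_pos: [454.7, 159.5, 204.7]
tcp_rot: [-0.513, 0.487, 0.514, 0.485]
force: [0.1, -0.8, -0.1]
gripper_width: -0.003
```

View pics/m9.png

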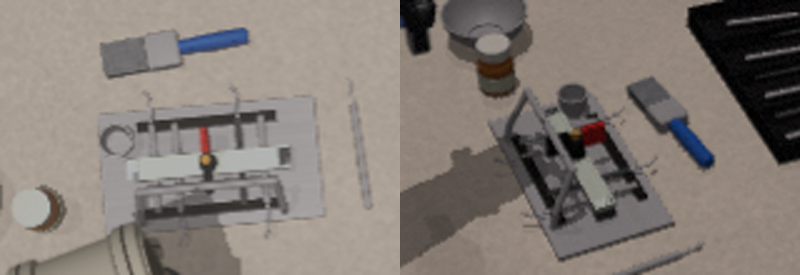

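In the top crop the red wing runs from (206,160) to (204,130), parallel to the rack's side edge. The rack, cup, jar, brush and scaler are where they began.

```bash
python3 -c "
from workcell import job; print(job.close_job())"
```

```text
the job is handed in; nothing more can be done
None
```

The wing screw is turned home against its stop, and the job was handed in at about 11.5 s of the 54 s allowed. I used three clockwise strokes with the shut fingertips, pushing only the wings' drive faces: red, then black, then red again.

**Stop:** the final push stalled with the force rising from 3.4 to about 6 N. Otherwise the strokes read under 2 N at the end of each move.

**Wing direction:** after I backed off, the wings measured 2.5–2.9° in world axes, against the rack's +x at 3.85°. That gap of about 1° is within my pixel accuracy, and on the home side.

**Rack:** its centre moved 1–2 mm between my two measurements, which is within the calibration error. Its yaw is unchanged.

**Other things:** the last pictures show the cup, jar, brush and scaler where they began. I didn't check the gel bottle, wipes tub or rinse bowl by measurement, but the arm never went near them. The arm ended clear of everything.

**Disagreement:** the first stroke turned the screw about 10° further than planned. This did no harm.

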